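# Put the tape rolls away in the lidded box

## Task

Put all the tape away. Swing the lid of the wooden box gently up and back until it rests on its stop, slide every tape roll up off its post on the rack and also collect the one that lies loose on the desk, lay them all flat inside the box, then lower the lid gently until it is fully shut. Leave the mug, the candy jar and the phone clamp where they stand.

Things in the scene. Friction and masses are not known exactly. Their poses are not given: they have to be found in the camera images.
- tape_box: open-topped wooden box fixed to the desk on either side, turned a little; outside 150 (x) x 270 (y) x 55 mm high, walls and floor 4 mm thick: inside 142 x 262 mm, floor 4 mm above the desk. Origin: centre of the underside; x points from the front (knob side) to the hinge side, y along its length, z up. Five rolls fit in one row along y
- box_lid (a joint): angle of the box's lid, rad: 0 = fully shut, 1.9 = leaning back on its open stop; may start a little ajar. A 150 x 270 x 8 mm, 250 g wooden panel on a stiff friction hinge: it stays at whatever angle it is left; moving it takes 2 to 4 N at the knob. Keep it well under 1.5 rad/s near both ends
- lid_knob (a point): centre of the lid's knob, a wooden barrel of 20 mm diameter, 22 mm long along the box's y, on an 8 mm neck, 30 mm out from the middle of the lid's front edge; with the lid shut, 30 mm in front of the box and 60 mm above the desk. It moves with the lid on an arc of 180 mm radius about the hinge. Pinched from above by its ends, it can turn between the fingers
- lid_hinge (a point): middle of the hinge line on the top of the box's far wall, 75 mm along the box's x from its origin and 55.5 mm above the desk; the hinge axis runs along the box's y
- tape_rack: wooden rack fixed to the desk on either side, turned a little: base 80 (x) x 272 (y) x 15 mm high with four upright posts, 20 mm in diameter, at x = 0 and y = -102, -34, 34, 102 mm, rounded tops 64 mm above the desk (49 mm above the base). Origin: centre of the underside. Some posts may be empty
- roll1: a roll of masking tape: paper-coloured ring with a cardboard core, outer diameter 44 mm (facets make it 42 to 44), bore 28 mm, 24 mm wide, about 50 g. Origin at its centre, z along its bore. It sits around the post at y = -102 mm of the rack, lying on the rack's base; may be absent
- roll2: a roll of masking tape: paper-coloured ring with a cardboard core, outer diameter 44 mm (facets make it 42 to 44), bore 28 mm, 24 mm wide, about 50 g. Origin at its centre, z along its bore. It sits around the post at y = -34 mm of the rack, lying on the rack's base; may be absent
- roll3: a roll of masking tape: paper-coloured ring with a cardboard core, outer diameter 44 mm (facets make it 42 to 44), bore 28 mm, 24 mm wide, about 50 g. Origin at its centre, z along its bore. It sits around the post at y = 34 mm of the rack, lying on the rack's base; may be absent
- roll4: a roll of masking tape: paper-coloured ring with a cardboard core, outer diameter 44 mm (facets make it 42 to 44), bore 28 mm, 24 mm wide, about 50 g. Origin at its centre, z along its bore. It sits around the post at y = 102 mm of the rack, lying on the rack's base; may be absent
- roll5: a roll of masking tape: paper-coloured ring with a cardboard core, outer diameter 44 mm (facets make it 42 to 44), bore 28 mm, 24 mm wide, about 50 g. Origin at its centre, z along its bore. It lies flat on the desk between the rack and the box; always present
- mug: A bystander: leave it where it stands. Empty white enamel mug, 76 mm in diameter, 82 mm high, with a handle. Origin: centre of the underside
- candy_jar: A bystander: leave it where it stands. Glass candy jar with latch lid, 76 mm in diameter, 92 mm high. Origin: centre of the underside
- phone_clamp: A bystander: leave it where it stands. Grey aluminium phone clamp on a foot, 75 x 88 mm, 105 mm high. Origin: centre of the underside
Mind the look-alikes: they are no part of the job. What is shaped like the roll3 but green is not meant.

How it is judged:
By the outcome, as a careful person would: the job done as asked, in the order asked, and still so for the second after the job is handed in, with the robot touching nothing.
Of roll1, roll2, roll3, roll4 only 2 to 4 are there at a start; the rules pass over those that are not, and their reading is None.
At some moment in a run one of roll5 may be knocked a few centimetres aside while the robot is not near it.
Once in a run the grip may slacken for a moment while it holds something.
It also fails if it takes over 210 s, if anything falls off the work surface, if the arm or the gripper's body presses on something with over 40 N, if the wrist force passes 120 N, or if a joint passes its speed limit or range.

## Robot

A 6-joint arm with a two-finger parallel gripper is mounted at the origin on the work surface. World frame = base frame: x ahead of the robot, y to its left, z up, the work surface at z = 0. Lengths are in m, angles in rad, forces in N, time in s.
With the tool pointing down it reaches from about 0.275 to 0.725 m from the base axis. Payload 5.6 kg.
Tool frame: the origin (TCP) lies midway between the tips of the shut fingers; the grasp point (between the pads) lies ctrl.grip_depth behind it (ctrl.grip_depth is the distance from the TCP to the grasp point, in m); z points along the fingers, y is the line along which they close (so a half turn about z gives the same grasp; the last joint's range is limited). The gripper opens to 85 mm and grips with 20 to 120 N. Pads are 22 mm wide; open, the fingers measure 114 mm over their backs; the gripper's body (76 mm by 85 mm) begins 54 mm behind the grasp point. The pads swing forward as they close: fully open they stand 13 mm farther back than shut.
Start: joints at [1.388, 0.255, 0.108, 0, -1.424, -0.285], TCP at [0.248, 0.491, 0.231] pointing down, gripper open.
Joint ranges: [-2.95, 2.95], [-1.21, 1.97], [-1.09, 1.5], [-2.87, 1.71], [-2.94, -0.07], [-3.05, 3.05]. Speed limits (rad/s): [2.57, 2.57, 3.14, 3.14, 3.14, 3.14].

## Interface

Orientations are given as a unit quaternion [w, x, y, z].
In Python, from bench import read_state, optics, job_done, ctrl gives the robot as it stands.
- The arm moves only by the shell command python3 -m pendant 'ROWS'. ROWS is JSON, a list of rows, each a list of 7 numbers: the shift along the tool's x, y, z in units of 100 mm (1.0 is 100 mm), then the turn, a rotation vector about the tool's x, y, z in units of 45 degrees (1.0 is 45 degrees), then the closure, from -1 (fully open) to 1 (shut). In form: [[x, y, z, wx, wy, wz, fingers], ...]. A call has 1 to 8 rows; each row shifts and turns the commanded pose from where the row before left it, along the tool's axes as they then stand; what a row does not reach is not made up. A row lasts 1/12 s, in which the tool goes at most 41.7 mm and 7.16 degrees, less where a joint would pass 70% of its speed; a pose out of reach is approached as far as the arm can. A call with a number of a shift or a turn outside -1 to 1 is refused whole. A call with a gripper value outside its range is refused whole. The fingers move at their own pace and stop on an object; the grip force is fixed at half the most. Time passes only in rows, so rows that do not move let the fingers close. It gives the time, the measured TCP pose, the force, the opening and the grip force at its end, in the units of the state.
- read_state(): the state, without advancing time (a new reading comes with each control period).
- optics.capture(name): name is "side" or "top"; returns (picture, depth): 384x512x3 uint8, red, green, blue; 384x512 float32, m along the optical axis (not along the pixel's ray), 0 where there is no reading.
- optics.get_calibration(name): a dict with "mtx" (3x3 intrinsics, pixels), "dist" ([k1, k2, p1, p2, k3] as OpenCV has them; the pictures are not rectified), "origin" and "rotation" of the camera in the world. Camera axes: x right, y down, z forward; pixel columns grow to the right and rows downward; lengths in m; the calibration is good to about 2 mm. A picture is of the moment at which its call begins. get_calibration takes no time and is no camera call.
- job_done(): hands the job in; it is judged then, once.
The state is a dict: "time": time; "qpos": joint angles; "qvel": joint speeds; "joint_efforts": joint torques, N m; "ee_pos": TCP position; "tcp_rot": TCP orientation; "contact_force": force on the tool from outside, world axes, zero at the start; "torque": the same for the moment, N m; "width": opening from 0.0 (shut) to 1.0 (fully open); "finger_force": force on a finger pad.
Only numpy, scipy, OpenCV 4.12 (cv2) and the standard library are available. Lean on these libraries where they do the work, as an engineer would, in place of code of your own. Each camera call takes 0.05 s, during which the arm holds its last target. There are 200 camera calls.

## Working session

There is one attempt and no reset: what is moved stays moved. The work goes in short steps, Python scripts to look and compute and a shell command to move; the robot and the scene stay as the last step left them, time stands still between calls to the robot, and variables do not carry over. Pictures are saved under pics/ and viewed, at most 14 in all, crops included, and the job is handed in when it is done.

```bash
ls; mkdir -p pics; cat > h.py <<'E'
import numpy as np, cv2
from scipy.spatial.transform import Rotation as R
from bench import read_state, optics, ctrl
def cal(n):
    c=optics.get_calibration(n); return np.array(c["mtx"]),np.array(c["dist"]),np.array(c["origin"]),np.array(c["rotation"])
def ray(n,uv):
    K,D,o,r=cal(n); p=cv2.undistortPoints(np.array(uv,float).reshape(-1,1,2),K,D).reshape(-1,2)
    return o,np.c_[p,np.ones(len(p))]@r.T
def plane(n,uv,z):
    o,d=ray(n,uv); return o+d*((z-o[2])/d[:,2])[:,None]
def proj(n,X):
    K,D,o,r=cal(n); rv=cv2.Rodrigues(r.T)[0]
    return cv2.projectPoints(np.array(X,float).reshape(-1,1,3),rv,-r.T@o,K,D)[0].reshape(-1,2)
def pts(n,dep):
    h,w=dep.shape; g=np.stack(np.meshgrid(np.arange(w),np.arange(h)),-1).reshape(-1,2)
    o,d=ray(n,g); return (o+d*dep.reshape(-1,1)).reshape(h,w,3)
def snap(n,f):
    a,d=optics.capture(n); cv2.imwrite(f"pics/{f}.png",a[...,::-1]); np.save(f"pics/{f}.npy",d); return a,d
E
python3 - <<'E'
from h import *
for n in("top","side"):
    snap(n,n+"0"); c=cal(n); print(n,c[0].tolist(),c[1],c[2],c[3].round(3).tolist())
s=read_state(); print(s, ctrl.grip_depth)
print(R.from_quat(np.roll(s["tcp_rot"],-1)).as_matrix().round(3))
E
```

```text
pics
top [[493.0924745399089, 0.0, 263.76122982210313], [0.0, 493.0924745399089, 192.89467372869066], [0.0, 0.0, 1.0]] [-0.02098164  0.          0.          0.          0.        ] [ 0.38550508 -0.00340422  1.08604948] [-0.061, 0.711, -0.698, 0.056]
side [[416.59021518905445, 0.0, 247.21989213836088], [0.0, 416.59021518905445, 190.81023950460587], [0.0, 0.0, 1.0]] [0.00410741 0.         0.         0.         0.        ] [0.41691599 0.76749971 0.57525121] [0.053, -0.081, 0.876, -0.472]
{'time': 0.1, 'qpos': array([ 1.38760219e+00,  2.55704420e-01,  1.07160032e-01, -4.02978871e-04,
       -1.42389447e+00, -2.84602671e-01]), 'qvel': array([-0.00064268, -0.00262017,  0.0024934 , -0.0007034 , -0.00017795,
       -0.0007051 ]), 'joint_efforts': array([-4.30379994e-03, -3.87602592e+01,  2.38473415e+01,  5.37793189e+00,
       -3.79160672e-03,  3.48388262e-06]), 'ee_pos': array([0.24776636, 0.49055396, 0.23049073]), 'tcp_rot': array([ 8.30310300e-04,  9.72763028e-01, -2.31800295e-01, -1.57415037e-04]), 'contact_force': array([ 0.58467791,  0.69017695, -0.64717357]), 'torque': array([0.01055171, 0.04452027, 0.00711667]), 'finger_force': 0.0, 'width': 1.0028879440597913} 0.0187
[[ 0.893 -0.451 -0.001]
 [-0.451 -0.893 -0.002]
 [ 0.     0.002 -1.   ]]
```

View pics/top0.png

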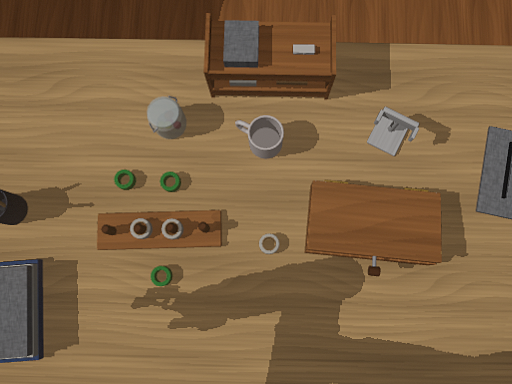

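View pics/side0.png

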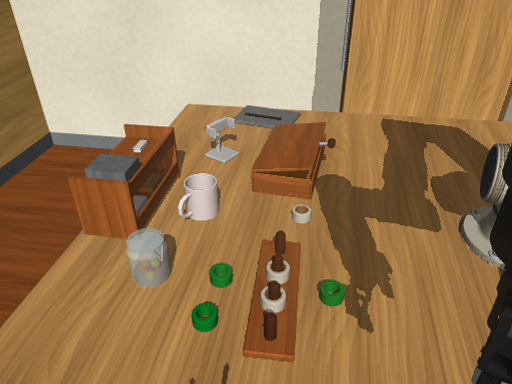

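The top view shows the rack at (97–221, 210–249). Paper rolls sit on its two middle posts, about (140,229) and (172,229), and the end posts are empty. The loose paper roll is at (269,244), and the box at (305–442, 182–264) has its knob at (374,270). The side view shows the lid a little ajar. The green rings at (125,180), (170,182) and (161,276) are look-alikes. The rotation is a quaternion, so I'll fix that helper.

```bash
sed -i 's/np.array(c\["rotation"\])$/R.from_quat(np.roll(c["rotation"],-1)).as_matrix()/' h.py
cat >> h.py <<'E'
def blobs(m,amin=40):
    n,l,s,c=cv2.connectedComponentsWithStats(m.astype(np.uint8)); return [(c[i].round(1).tolist(),int(s[i,4]),s[i,:4].tolist(),l==i) for i in range(1,n) if s[i,4]>amin]
def paper(a):
    h=cv2.cvtColor(a,cv2.COLOR_RGB2HSV); return (h[...,1]<70)&(h[...,2]>110)
def tri(ut,us):
    o1,d1=ray("top",ut);o2,d2=ray("side",us);d1,d2=d1[0],d2[0]
    t=np.linalg.lstsq(np.c_[d1,-d2],o2-o1,rcond=None)[0];p,q=o1+t[0]*d1,o2+t[1]*d2
    return ((p+q)/2).round(4),np.linalg.norm(p-q).round(4)
E
python3 - <<'E'
from h import *
for n in("top","side"):
    a=cv2.imread(f"pics/{n}0.png")[...,::-1].copy(); d=np.load(f"pics/{n}0.npy"); P=pts(n,d)
    print(n,cal(n)[3].round(2).tolist())
    for c,s,b,m in blobs(paper(a)):
        X=P[m&(d>0)]; 
        if len(X) and s<900: print(c,s,b,np.median(X,0).round(3),np.percentile(X[:,2],90).round(3))
a=cv2.imread("pics/top0.png");b=cv2.imread("pics/side0.png")
t=np.hstack([cv2.resize(a[170:285,95:285],None,fx=2.1,fy=2.1,interpolation=2),cv2.resize(b[195:360,190:350],(240,241))]);t2=np.hstack([cv2.resize(a[170:285,295:450],None,fx=2.5,fy=2.5),cv2.resize(b[115:200,245:345],(338,287))])
w=max(t.shape[1],t2.shape[1]);print(t.shape,t2.shape)
f=lambda i:cv2.copyMakeBorder(i,0,0,0,w-i.shape[1],0)
cv2.imwrite("pics/c1.png",np.vstack([f(t),f(t2)]))
E
```

```text
top [[0.02, -0.99, 0.16], [-1.0, -0.02, 0.01], [-0.01, -0.17, -0.99]]
[303.3, 48.1] 201 [293, 44, 22, 10] [ 0.853 -0.07   0.125] 0.127
[162.0, 112.9] 852 [147, 96, 32, 40] [0.72  0.225 0.089] 0.092
[138.4, 227.9] 156 [130, 218, 19, 21] [0.48  0.274 0.04 ] 0.042
[170.2, 228.5] 162 [161, 219, 20, 20] [0.479 0.207 0.039] 0.042
[268.5, 243.5] 181 [259, 234, 20, 20] [ 0.453 -0.004  0.024] 0.027
side [[-0.98, -0.09, 0.17], [-0.19, 0.54, -0.82], [-0.02, -0.84, -0.55]]
[508.7, 112.3] 112 [503, 97, 9, 25] [-0.555 -1.599 -0.344] -0.29
[220.4, 139.9] 736 [205, 117, 34, 46] [ 0.707 -0.267  0.032] 0.101
[139.4, 145.8] 104 [133, 140, 14, 13] [ 0.85  -0.059  0.122] 0.124
[499.7, 173.2] 431 [489, 144, 20, 57] [0.093 0.036 0.169] 0.203
[301.2, 214.8] 216 [292, 204, 19, 19] [0.451 0.012 0.017] 0.023
[479.7, 240.2] 753 [463, 214, 40, 53] [0.084 0.03  0.012] 0.014
[277.8, 273.6] 288 [266, 260, 24, 24] [0.474 0.22  0.035] 0.039
[273.0, 301.8] 351 [261, 286, 25, 27] [0.475 0.287 0.034] 0.039Traceback (most recent call last):
  File "<stdin>", line 9, in <module>
    return _nx.concatenate(arrs, 1, dtype=dtype, casting=casting)
           ~~~~~~~~~~~~~~~^^^^^^^^^^^^^^^^^^^^^^^^^^^^^^^^^^^^^^^
ValueError: all the input array dimensions except for the concatenation axis must match exactly, but along dimension 0, the array at index 0 has size 242 and the array at index 1 has size 241
```

```bash

python3 - <<'E'
from h import *
a=cv2.imread("pics/top0.png");b=cv2.imread("pics/side0.png")
t=np.hstack([cv2.resize(a[170:285,95:285],(399,242),interpolation=2),cv2.resize(b[195:360,190:350],(240,242))]);t2=np.hstack([cv2.resize(a[170:285,295:450],(387,287)),cv2.resize(b[115:200,245:345],(252,287))])
cv2.imwrite("pics/c1.png",np.vstack([t,t2]))
A=a[...,::-1].copy(); d=np.load("pics/top0.npy");P=pts("top",d)
M=paper(A)
for c,s,bb,m in blobs(M):
    if 120<s<200 and c[1]>200:
        k=cv2.findContours(m.astype(np.uint8),0,2)[0][0]; (e,r)=cv2.minEnclosingCircle(k)
        z=0.039 if e[0]<200 else .024
        X=P[m&(d>0)]; print("roll",e,r,plane("top",[e],z).round(4),"bbox ctr of pts",((np.percentile(X,3,0)+np.percentile(X,97,0))/2).round(4))
def rect(m,pl=None):
    X=P[m]; q=cv2.minAreaRect(X[:,:2].astype(np.float32)); print(q, cv2.boxPoints(q).round(4).tolist())
# rack: base
H=P[...,2]; y,x=P[...,1],P[...,0]
u=np.zeros_like(H,bool);u[200:255,90:230]=1
rect(u&(d>0)&(H>.009)&(H<.02))
for lo in (.042,):
    for c,s,bb,m in blobs(u&(H>.05),3): print("post",c,s,P[m].mean(0).round(4),P[m][:,2].max().round(4))
u[:]=0;u[170:285,295:450]=1
m=u&(d>0)&(H>.045)
for c,s,bb,m in blobs(m,15):
    X=P[m]; print("lid/knob",c,s,bb,X.mean(0).round(4),X[:,2].min().round(3),X[:,2].max().round(3))
    if s>2000:
        rect(m); co=np.linalg.lstsq(np.c_[X[:,:2],np.ones(len(X))],X[:,2],rcond=None)[0]; print("plane",co)
E
```

```text
roll (139.875, 227.97500610351562) 10.198942184448242 [[0.4799 0.2699 0.039 ]] bbox ctr of pts [0.4801 0.2708 0.0395]
roll (171.0294189453125, 228.26470947265625) 10.195847511291504 [[0.4806 0.2032 0.039 ]] bbox ctr of pts [0.4808 0.2033 0.0391]
roll (268.76531982421875, 243.37754821777344) 10.333000183105469 [[ 0.4534 -0.0057  0.024 ]] bbox ctr of pts [ 0.4537 -0.0052  0.0162]
((0.48086556792259216, 0.23520222306251526), (0.08068393170833588, 0.2712889313697815), 2.800028085708618) [[0.43389999866485596, 0.3686999976634979], [0.4472000002861023, 0.09769999980926514], [0.5278000235557556, 0.10170000046491623], [0.5145000219345093, 0.3727000057697296]]
post [202.6, 225.7] 76 [0.4839 0.1312 0.0751] 1.086
post [137.9, 227.7] 82 [0.4784 0.2682 0.0613] 0.0679
post [170.2, 226.6] 77 [0.4807 0.1981 0.0748] 1.086
post [106.5, 228.7] 84 [0.474  0.3301 0.0729] 1.086
lid/knob [374.7, 222.5] 9787 [306, 179, 136, 97] [ 0.4975 -0.2225  0.0763] 0.045 0.105
((0.4855233430862427, -0.22312816977500916), (0.2725064754486084, 0.19266505539417267), 85.32196807861328) [[0.3783999979496002, -0.35109999775886536], [0.5703999996185303, -0.3668000102043152], [0.5925999879837036, -0.09520000219345093], [0.40059998631477356, -0.0794999971985817]]
plane [-0.14167923  0.00858505  0.14865168]
```

View pics/c1.png

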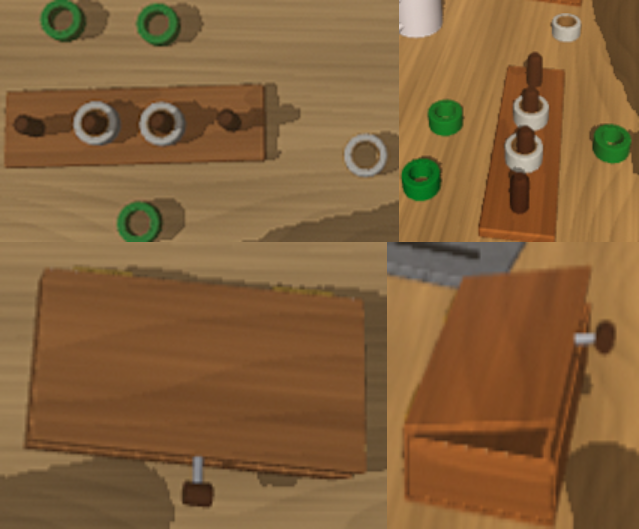

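Three paper-coloured rolls fit the description: top pixels (140,229), (172,229) and (269,244). The green rings at (125,180), (170,182) and (161,276) don't fit, and the crop confirms the colours. Next I'll triangulate the knob and the rolls.

```bash

python3 - <<'E'
from h import *
im={n:cv2.imread(f"pics/{n}0.png")[...,::-1].copy() for n in("top","side")}
roi={"top":(260,285,360,390),"side":(132,156,322,342)};k={}
for n,(r0,r1,c0,c1) in roi.items():
    g=im[n].max(-1); m=np.zeros(g.shape,bool); m[r0:r1,c0:c1]=g[r0:r1,c0:c1]<85
    B=max(blobs(m,5),key=lambda b:b[1]); print(n,B[:3]); q=cv2.minAreaRect(np.argwhere(B[3])[:,::-1].astype(np.float32)); k[n]=[q[0]]; print(q)
print("knob",tri(k["top"],k["side"]), plane("top",k["top"],.085))
# rolls by outer-contour centre in both views (ray to middle of silhouette)
for t,s in (([138.4+1.4,228],[273,301.8]),([171,228.3],[277.8,273.6]),([268.8,243.4],[301.2,214.8])): print("roll",tri([t],[s]))
# lid edges
d=np.load("pics/top0.npy");P=pts("top",d);H=P[...,2]
u=np.zeros(H.shape,bool);u[170:266,295:450]=1
pl=.14865-.14168*P[...,0]+.0086*P[...,1]
m=u&(abs(H-pl)<.004)&(d>0); m=cv2.morphologyEx(m.astype(np.uint8),2,np.ones((5,5)))>0
X=P[m]; q=cv2.minAreaRect(X[:,:2].astype(np.float32)); print(q,cv2.boxPoints(q).round(4).tolist(),"ang",np.arctan(.1419))
print(X[X[:,0]>.57][:,2].mean(), np.median(X[X[:,0]<.45],0))
E
```

```text
top ([373.5, 270.6], 109, [368, 266, 12, 10])
((373.5, 270.5), (9.0, 11.0), 90.0)
side ([330.9, 142.8], 55, [328, 139, 7, 9])
((331.0, 143.0), (8.0, 6.0), 90.0)
knob (array([ 0.3986, -0.2161,  0.0874]), np.float64(0.001)) [[ 0.39914041 -0.21660125  0.085     ]]
roll (array([0.4795, 0.2747, 0.021 ]), np.float64(0.0039))
roll (array([0.4801, 0.2066, 0.0218]), np.float64(0.0038))
roll (array([ 0.4533, -0.0059,  0.0053]), np.float64(0.0025))
((0.5062997937202454, -0.22460375726222992), (0.2713060975074768, 0.1383320689201355), 84.74827575683594) [[0.42500001192092896, -0.35339999198913574], [0.5627999901771545, -0.3659999966621399], [0.5875999927520752, -0.09589999914169312], [0.4498000144958496, -0.08320000022649765]] ang 0.1409589291705273
0.06499674986072076 [ 0.43026789 -0.34680759  0.0865001 ]
```

```bash
python3 -m pendant '[[0,0,0,0,0,-0.121,-1],[0,0,0,0,0,-0.121,-1],[0,0,0,0,0,-0.121,-1],[0,0,0,0,0,-0.121,-1],[0.106,0.346,0,0,0,0,-1],[0.106,0.346,0,0,0,0,-1],[0.106,0.346,0,0,0,0,-1],[0.106,0.346,0,0,0,0,-1]]'
python3 -m pendant '[[0.106,0.346,0,0,0,0,-1],[0.106,0.346,0,0,0,0,-1],[0.106,0.346,0.03,0,0,0,-1],[0.106,0.346,0.03,0,0,0,-1],[0.106,0.346,0.03,0,0,0,-1],[0.106,0.346,0.03,0,0,0,-1],[0.106,0.346,0.03,0,0,0,-1],[0.106,0.346,0.03,0,0,0,-1]]'
python3 -m pendant '[[0.106,0.346,0.03,0,0,0,0],[0.106,0.346,0.03,0,0,0,0],[0.106,0.346,0.03,0,0,0,0],[0.106,0.346,0.03,0,0,0,0],[0.106,0.346,0.03,0,0,0,0],[0.106,0.346,0.03,0,0,0,0],[0.106,0.346,0.03,0,0,0,0],[0.106,0.346,0.03,0,0,0,0]]'
python3 - <<'E'
from h import *
s=read_state();r=R.from_quat(np.roll(s["tcp_rot"],-1)).as_matrix();p=s["ee_pos"]
print(s["time"],p,r.round(3).tolist(),s["width"],(r.T@(np.array([.3986,-.2161,.067])-p)*10).round(3))
E
```

```text
time: 0.77
ee_pos: [0.2779, 0.3475, 0.2306]
tcp_rot: [0.001, 0.999, -0.044, -0.0]
contact_force: [0.9, -0.1, 1.3]
width: 0.999
finger_force: 0.0
time: 1.43
ee_pos: [0.3379, 0.0644, 0.2131]
tcp_rot: [-0.0, 0.999, -0.043, 0.0]
contact_force: [1.3, 0.5, -0.1]
width: 0.997
finger_force: 0.0
time: 2.1
ee_pos: [0.3982, -0.2189, 0.1888]
tcp_rot: [-0.0, 0.999, -0.044, -0.0]
contact_force: [1.6, 0.9, 0.6]
width: 0.497
finger_force: 0.0
2.1 [ 0.39823267 -0.21891591  0.18881237] [[0.996, -0.088, -0.0], [-0.088, -0.996, 0.0], [-0.0, -0.0, -1.0]] 0.4971194804877278 [ 0.002 -0.028  1.218]
```

```bash
python3 -m pendant '[[0,-0.028,0.17,0,0,0,0],[0,0,0.17,0,0,0,0],[0,0,0.17,0,0,0,0],[0,0,0.17,0,0,0,0],[0,0,0.17,0,0,0,0],[0,0,0.17,0,0,0,0],[0,0,0.17,0,0,0,0],[0,0,0.01,0,0,0,0]]'
python3 -m pendant '[[0,0,0,0,0,0,1],[0,0,0,0,0,0,1],[0,0,0,0,0,0,1],[0,0,0,0,0,0,1],[0,0,0,0,0,0,1],[0,0,0,0,0,0,1]]'
python3 - <<'E'
from h import *
a,_=snap("side","k1");b,_=snap("top","k1t")
cv2.imwrite("pics/k1c.png",np.hstack([cv2.resize(a[90:210,240:390],(400,320)),cv2.resize(b[180:300,310:460],(400,320))])[...,::-1])
E
```

```text
time: 2.77
ee_pos: [0.3962, -0.2134, 0.0662]
tcp_rot: [-0.001, 0.999, -0.044, -0.003]
contact_force: [-0.5, 0.1, 0.1]
width: 0.497
finger_force: 0.0
time: 3.27
ee_pos: [0.3989, -0.2153, 0.0704]
tcp_rot: [0.001, 0.999, -0.044, 0.0]
contact_force: [-0.9, -6.1, -3.8]
width: 0.25
finger_force: 59.0
```

View pics/k1c.png

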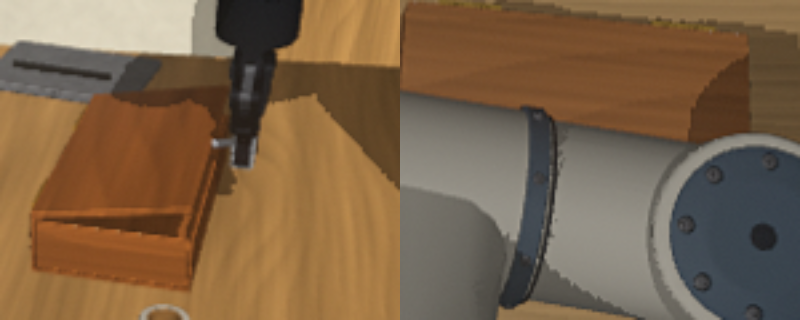

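The side crop shows the tips holding the knob at about (240,150). The width of 21 mm matches the 22 mm barrel. Next is the opening arc.

```bash
python3 - <<'E'
import numpy as np
N=40;t=np.linspace(0,1,N+1);s=t-0.7*np.sin(2*np.pi*t)/(2*np.pi)
th=.141+.025+(1.9-.141)*s
x=-.18*np.cos(th);z=.18*np.sin(th)
r=np.c_[np.diff(x),-np.diff(z)]*10
c=np.round(np.cumsum(r,0),2);c=np.diff(np.vstack([[0,0],c]),axis=0).round(2)
for i in range(0,N,8): print(",".join(f"[{a:g},0,{b:g},0,0,0,1]" for a,b in c[i:i+8]))
print(np.diff(th)[[0,20,-1]]*12)
E
```

```text
[0,0,-0.02,0,0,0,1],[0.01,0,-0.03,0,0,0,1],[0,0,-0.03,0,0,0,1],[0.01,0,-0.03,0,0,0,1],[0.01,0,-0.03,0,0,0,1],[0.01,0,-0.04,0,0,0,1],[0.02,0,-0.05,0,0,0,1],[0.01,0,-0.06,0,0,0,1]
[0.03,0,-0.06,0,0,0,1],[0.02,0,-0.07,0,0,0,1],[0.04,0,-0.08,0,0,0,1],[0.04,0,-0.08,0,0,0,1],[0.05,0,-0.08,0,0,0,1],[0.06,0,-0.09,0,0,0,1],[0.07,0,-0.09,0,0,0,1],[0.08,0,-0.1,0,0,0,1]
[0.09,0,-0.08,0,0,0,1],[0.1,0,-0.09,0,0,0,1],[0.11,0,-0.08,0,0,0,1],[0.11,0,-0.07,0,0,0,1],[0.12,0,-0.06,0,0,0,1],[0.12,0,-0.06,0,0,0,1],[0.13,0,-0.04,0,0,0,1],[0.12,0,-0.03,0,0,0,1]
[0.12,0,-0.03,0,0,0,1],[0.11,0,-0.01,0,0,0,1],[0.11,0,-0.01,0,0,0,1],[0.1,0,0,0,0,0,1],[0.09,0,0,0,0,0,1],[0.08,0,0.01,0,0,0,1],[0.08,0,0.01,0,0,0,1],[0.06,0,0.01,0,0,0,1]
[0.06,0,0.01,0,0,0,1],[0.05,0,0.01,0,0,0,1],[0.04,0,0.01,0,0,0,1],[0.04,0,0.01,0,0,0,1],[0.03,0,0.01,0,0,0,1],[0.02,0,0.01,0,0,0,1],[0.03,0,0.01,0,0,0,1],[0.02,0,0.01,0,0,0,1]
[0.15982718 0.89557282 0.15982718]
```

```bash
python3 -m pendant '[[0,0,-0.02,0,0,0,1],[0.01,0,-0.03,0,0,0,1],[0,0,-0.03,0,0,0,1],[0.01,0,-0.03,0,0,0,1],[0.01,0,-0.03,0,0,0,1],[0.01,0,-0.04,0,0,0,1],[0.02,0,-0.05,0,0,0,1],[0.01,0,-0.06,0,0,0,1]]'
python3 -m pendant '[[0.03,0,-0.06,0,0,0,1],[0.02,0,-0.07,0,0,0,1],[0.04,0,-0.08,0,0,0,1],[0.04,0,-0.08,0,0,0,1],[0.05,0,-0.08,0,0,0,1],[0.06,0,-0.09,0,0,0,1],[0.07,0,-0.09,0,0,0,1],[0.08,0,-0.1,0,0,0,1]]'
```

```text
time: 4.03
ee_pos: [0.4068, -0.2159, 0.0992]
tcp_rot: [0.001, 0.999, -0.044, 0.001]
contact_force: [5.8, -5.7, -9.0]
width: 0.245
finger_force: 58.9
time: 4.7
ee_pos: [0.4452, -0.2191, 0.1637]
tcp_rot: [0.001, 0.999, -0.044, 0.0]
contact_force: [8.5, -7.0, -13.5]
width: 0.251
finger_force: 39.8
```

```bash
python3 -m pendant '[[0.09,0,-0.08,0,0,0,1],[0.1,0,-0.09,0,0,0,1],[0.11,0,-0.08,0,0,0,1],[0.11,0,-0.07,0,0,0,1],[0.12,0,-0.06,0,0,0,1],[0.12,0,-0.06,0,0,0,1],[0.13,0,-0.04,0,0,0,1],[0.12,0,-0.03,0,0,0,1]]'
```

```text
time: 5.37
ee_pos: [0.5327, -0.2263, 0.2148]
tcp_rot: [-0.0, 0.999, -0.044, -0.002]
contact_force: [-4.9, -0.7, -1.6]
width: 0.244
finger_force: 60.0
```

```bash
python3 -m pendant '[[0.12,0,-0.03,0,0,0,1],[0.11,0,-0.01,0,0,0,1],[0.11,0,-0.01,0,0,0,1],[0.1,0,0,0,0,0,1],[0.09,0,0,0,0,0,1],[0.08,0,0.01,0,0,0,1],[0.08,0,0.01,0,0,0,1],[0.06,0,0.01,0,0,0,1]]'
```

```text
time: 6.03
ee_pos: [0.6095, -0.2326, 0.2172]
tcp_rot: [0.0, 0.999, -0.044, 0.0]
contact_force: [-3.8, 2.3, 4.2]
width: 0.245
finger_force: 58.9
```

```bash
python3 -m pendant '[[0.06,0,0.01,0,0,0,1],[0.05,0,0.01,0,0,0,1],[0.04,0,0.01,0,0,0,1],[0.04,0,0.01,0,0,0,1],[0.03,0,0.01,0,0,0,1],[0.02,0,0.01,0,0,0,1],[0.03,0,0.01,0,0,0,1],[0.02,0,0.01,0,0,0,1]]'
python3 -m pendant '[[0,0,0,0,0,0,1],[0,0,0,0,0,0,1]]'
python3 -c "
from h import *
a,_=snap('side','o1');print(read_state()['ee_pos'])"
```

```text
time: 6.7
ee_pos: [0.6391, -0.2351, 0.2093]
tcp_rot: [0.0, 0.999, -0.044, 0.001]
contact_force: [-1.9, 2.4, 7.0]
width: 0.246
finger_force: 59.2
time: 6.87
ee_pos: [0.6395, -0.2351, 0.2092]
tcp_rot: [0.0, 0.999, -0.044, 0.002]
contact_force: [1.2, 2.1, 4.6]
width: 0.241
finger_force: 59.0
[ 0.63946337 -0.23509908  0.2091897 ]
```

View pics/o1.png

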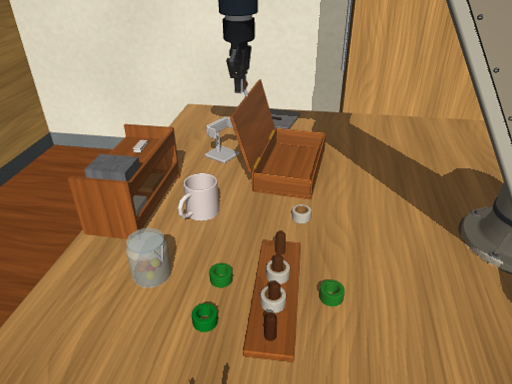

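The lid is open past vertical at (262,120) and the box is empty. I'll creep on to feel for the stop.

```bash
for i in 1 2; do python3 -m pendant '[[0.02,0,0.006,0,0,0,1],[0.02,0,0.006,0,0,0,1],[0,0,0,0,0,0,1]]' | grep -E 'ee_pos|contact'; done
```

```text
ee_pos: [0.6431, -0.2354, 0.2078]
contact_force: [0.1, 3.5, 6.1]
ee_pos: [0.646, -0.2356, 0.2067]
contact_force: [-3.9, 3.8, 8.0]
```

```bash
for i in 1 2 ; do python3 -m pendant '[[0.02,0,0.006,0,0,0,1],[0.02,0,0.006,0,0,0,1],[0,0,0,0,0,0,1]]' | grep -E 'ee_pos|contact'; done
```

```text
ee_pos: [0.6461, -0.2357, 0.2065]
contact_force: [-18.2, 8.2, 15.9]
ee_pos: [0.6461, -0.2358, 0.2064]
contact_force: [-32.6, 12.5, 23.2]
```

```bash
python3 -m pendant '[[-0.05,0,-0.015,0,0,0,1],[-0.045,0,-0.015,0,0,0,1],[0,0,0,0,0,0,1]]' | grep -E 'ee_pos|contact'
python3 -m pendant '[[0,0,0,0,0,0,0],[0,0,0,0,0,0,-0.2],[0,0,0,0,0,0,-0.2],[0,0,0,0,0,0,-0.2],[0,0,-0.15,0,0,0,-0.2],[0,0,-0.2,0,0,0,-0.2],[-0.1,0,-0.2,0,0,0,-0.2],[-0.3,0,-0.1,0,0,0,-0.2]]'
python3 - <<'E'
from h import *
s=read_state();print(s["qpos"].round(2))
E
```

```text
ee_pos: [0.6447, -0.2356, 0.2072]
contact_force: [-0.8, 4.0, 5.7]
time: 8.83
ee_pos: [0.6068, -0.2327, 0.271]
tcp_rot: [0.0, 0.999, -0.044, 0.0]
contact_force: [-1.2, 1.0, -0.8]
width: 0.599
finger_force: 0.0
[-0.13  0.46  0.5   0.   -1.62  1.61]
```

```bash
python3 -m pendant '[[-0.3,0,0,0,0,0,-0.2],[-0.3,0,0,0,0,0,-0.2],[0,0,0,0,0,0.1538,-0.2],[0,0,0,0,0,0.1538,-0.2],[0,0,0,0,0,0.1538,-0.2],[0,0,0,0,0,0.1538,-0.2],[0,0,0,0,0,0.1538,-0.2],[0,0,0,0,0,0.1538,-0.2]]' | grep -E pos
python3 -m pendant '[[-0.3,0,0,0,0,0.1538,-0.2],[-0.3,0,0,0,0,0.1538,-0.2],[-0.3,0,0,0,0,0.1538,-0.2],[-0.3,0,0,0,0,0.1538,-0.2],[-0.3,0,0,0,0,0.1538,-0.2],[-0.3,0,0,0,0,0.1538,-0.2],[-0.3,0,0,0,0,0.1538,-0.2],[-0.3,0,0,0,0,0,-0.2]]' | grep -E pos
cat >> h.py <<'E'
def go(T):
    s=read_state();r=R.from_quat(np.roll(s["tcp_rot"],-1));p=s["ee_pos"]
    e=r.as_euler("xyz",degrees=True); print("t",s["time"],"p",p.round(4),"eul",e.round(1),"w",round(float(s["width"]),3),"units",(r.inv().apply(np.array(T)-p)*10).round(3))
E
python3 - <<'E'
from h import *
snap("top","t2");snap("side","s2");go([.4534,-.0055,.12])
for n in("t2","s2"): print([b[:3] for b in blobs(paper(cv2.imread(f"pics/{n}.png")[...,::-1].copy())) if b[1]<400])
E
```

```text
ee_pos: [0.5449, -0.2273, 0.2713]
ee_pos: [0.4682, -0.0093, 0.272]
t 10.2667 p [ 0.4689 -0.0074  0.2714] eul [-1.80e+02  1.00e-01 -9.45e+01] w 0.598 units [-0.005  0.157  1.514]
[([303.3, 48.1], 201, [293, 44, 22, 10])]
[([281.8, 62.4], 150, [277, 52, 11, 22]), ([325.6, 64.8], 162, [320, 54, 12, 22]), ([508.7, 112.3], 112, [503, 97, 9, 25]), ([139.5, 145.6], 101, [133, 140, 14, 13]), ([301.2, 214.8], 213, [292, 204, 19, 19]), ([277.9, 273.6], 287, [266, 260, 24, 24]), ([273.0, 301.8], 348, [261, 286, 25, 27])]
```

View pics/t2.png

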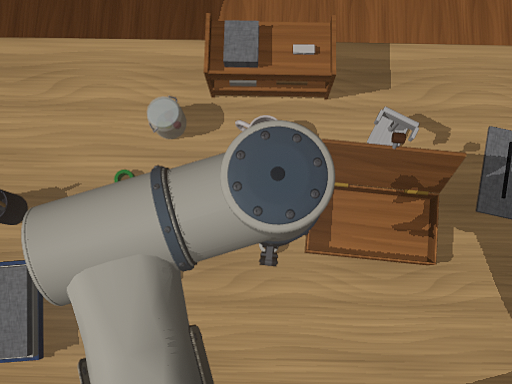

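The top view shows the lid back and the open box interior at (308–438, 185–262). The side blob at (301,215) has not moved, so roll5 is where it was. I'll descend on it.

```bash
python3 -m pendant '[[0,0.08,0.38,0,0,0,-0.6],[0,0.08,0.38,0,0,0,-0.6],[0,0,0.38,0,0,0,-0.6],[0,0,0.38,0,0,0,-0.6],[0,0,0.38,0,0,0,-0.6],[0,0,0.3,0,0,0,-0.6],[0,0,0.15,0,0,0,-0.6],[0,0,0,0,0,0,-0.6]]'
python3 - <<'E'
from h import *
go([.4534,-.0055,.004])
for q in ((306,253),(437,264)): print(plane("top",[q],.055).round(4))
d=np.load("pics/t2.npy");P=pts("top",d);H=P[...,2];u=np.zeros(H.shape,bool);u[185:275,300:445]=1
X=P[u&(d>0)&(H<.2)&(H>.035)&(H<.062)&(P[...,0]<.52)]; q=cv2.minAreaRect(X[:,:2].astype(np.float32));print(cv2.boxPoints(q).round(4).tolist())
X=P[u&(H>.001)&(H<.01)&(P[...,0]>.4)]; print(len(X),X[:,2].mean())
E
```

```text
time: 10.93
ee_pos: [0.45, -0.0102, 0.033]
tcp_rot: [-0.003, -0.677, 0.736, 0.002]
contact_force: [0.0, 0.4, -0.8]
width: 0.802
finger_force: 0.0
t 10.9333 p [ 0.45   -0.0102  0.033 ] eul [ 1.796e+02 -1.000e-01 -9.470e+01] w 0.802 units [-0.05  -0.032  0.29 ]
[[ 0.433  -0.0834  0.055 ]]
[[ 0.4152 -0.3549  0.055 ]]
[[0.41429999470710754, -0.353300005197525], [0.5194000005722046, -0.3617999851703644], [0.5412999987602234, -0.09099999815225601], [0.43619999289512634, -0.08250000327825546]]
7507 0.004198166692098638
```

```bash
python3 -m pendant '[[0,0,0.15,0,0,0,-0.6],[0,0,0.08,0,0,0,-0.6],[0,0,0.06,0,0,0,-0.6],[0,0,0,0,0,0,-0.6]]' | grep -E 'contact'; python3 -c "
from h import *
go([.4534,-.0055,.004])"
```

```text
contact_force: [-0.0, -0.0, -0.1]
t 11.2667 p [ 0.4525 -0.0093  0.0072] eul [180.   -0.  -94.7] w 0.794 units [-0.038 -0.006  0.032]
```

```bash
python3 -m pendant '[[-0.038,0,0.03,0,0,0,-0.6],[0,0,0,0,0,0,1],[0,0,0,0,0,0,1],[0,0,0,0,0,0,1],[0,0,0,0,0,0,1],[0,0,0,0,0,0,1],[0,0,0,0,0,0,1],[0,0,-0.05,0,0,0,1]]'; python3 -c "
from h import *
yh=np.array([.0806,.9967]);o=np.array([.5003,-.224])
go([*(o-.07*yh),.15])"
```

```text
time: 11.93
ee_pos: [0.4527, -0.0053, 0.0096]
tcp_rot: [-0.0, -0.678, 0.735, 0.0]
contact_force: [-0.2, 0.0, -0.3]
width: 0.487
finger_force: 60.8
t 11.9333 p [ 0.4527 -0.0053  0.0096] eul [180.   -0.  -94.7] w 0.487 units [ 2.842 -0.652 -1.404]
```

```bash
python3 -m pendant '[[0,0,-0.35,0,0,0,1],[0,0,-0.35,0,0,0,1],[0,0,-0.3,0,0,0,1],[0.35,-0.08,0,0,0,0,1],[0.36,-0.08,0,0,0,0,1],[0.36,-0.09,0,0,0,0,1],[0.36,-0.08,0,0,0,0,1],[0.36,-0.08,0,0,0,0,1]]' | grep -E 'pos|width'
python3 -m pendant '[[0.36,-0.08,0,0,0,0,1],[0.36,-0.08,0,0,0,0,1],[0.33,-0.08,0,0,0,0,1],[0,0,0,0,0,0,1],[0,0,0,0,0,0,1]]' | grep -E 'pos|width'
python3 -c "
from h import *
yh=np.array([.0806,.9967]);o=np.array([.5003,-.224])
go([*(o-.07*yh),.009])"
```

```text
ee_pos: [0.4793, -0.1887, 0.1102]
width: 0.491
ee_pos: [0.4943, -0.2952, 0.1092]
width: 0.493
t 13.0167 p [ 0.4943 -0.2952  0.1092] eul [180.    0.  -94.8] w 0.493 units [-0.015 -0.004  1.002]
```

```bash
python3 -m pendant '[[-0.015,0,0.25,0,0,0,1],[0,0,0.25,0,0,0,1],[0,0,0.25,0,0,0,1],[0,0,0.12,0,0,0,1],[0,0,0.08,0,0,0,1],[0,0,0.03,0,0,0,1],[0,0,0,0,0,0,1]]' | grep -E 'pos|width|contact'
python3 -m pendant '[[0,0,0.015,0,0,0,1],[0,0,0,0,0,0,1]]' | grep -E 'pos|width|contact'
```

```text
ee_pos: [0.495, -0.2916, 0.0117]
contact_force: [-0.2, 0.3, 0.3]
width: 0.489
ee_pos: [0.4956, -0.2922, 0.011]
contact_force: [-0.1, 0.0, -0.8]
width: 0.492
```

```bash
python3 -m pendant '[[0,0,0.015,0,0,0,1],[0,0,0,0,0,0,0.2],[0,0,0,0,0,0,-0.4],[0,0,0,0,0,0,-0.4],[0,0,0,0,0,0,-0.4],[0,0,-0.3,0,0,0,-0.4],[0,0,-0.4,0,0,0,-0.4],[0,0,-0.35,0,0,0,-0.4]]' | grep -E 'pos|width|contact'
python3 -c "
from h import *
go([.4815,.2025,.12])"
```

```text
ee_pos: [0.4943, -0.2922, 0.1148]
contact_force: [1.4, 0.5, 1.2]
width: 0.7
t 14.4333 p [ 0.4943 -0.2922  0.1148] eul [179.9  -0.  -94.7] w 0.7 units [-4.921  0.529 -0.052]
```

```bash
python3 -m pendant '[[-0.36,0.038,-0.01,0,0,0,-0.5],[-0.36,0.038,0,0,0,0,-0.5],[-0.36,0.038,0,0,0,0,-0.5],[-0.36,0.038,0,0,0,0,-0.5],[-0.36,0.038,0,0,0,0,-0.5],[-0.36,0.038,0,0,0,0,-0.5],[-0.36,0.038,0,0,0,0,-0.5],[-0.36,0.038,0,0,0,0,-0.5]]' | grep -E 'pos|width|contact'
python3 -m pendant '[[-0.36,0.038,0,0,0,0,-0.5],[-0.36,0.038,0,0,0,0,-0.5],[-0.36,0.038,0,0,0,0,-0.5],[-0.36,0.038,0,0,0,0,-0.5],[-0.36,0.038,0,0,0,0,-0.5],[-0.24,0.035,0,0,0,0,-0.5],[0,0,0,0,0,0,-0.5],[0,0,0,0,0,0,-0.5]]' | grep -E 'pos|width|contact'
python3 - <<'E'
from h import *
go([.4815,.2025,.019])
a,_=snap("side","s3"); b,_=snap("top","t3")
cv2.imwrite("pics/s3c.png",np.hstack([cv2.resize(a[190:360,190:360],(400,400)),cv2.resize(b[170:280,290:450],(400,400))])[...,::-1])
E
```

```text
ee_pos: [0.4875, -0.001, 0.1146]
contact_force: [0.3, -0.7, -0.2]
width: 0.75
ee_pos: [0.4817, 0.2036, 0.1142]
contact_force: [-0.2, -0.3, 0.6]
width: 0.75
t 15.7667 p [0.4817 0.2036 0.1142] eul [180.   -0.  -94.5] w 0.75 units [0.011 0.001 0.952]
```

View pics/s3c.png

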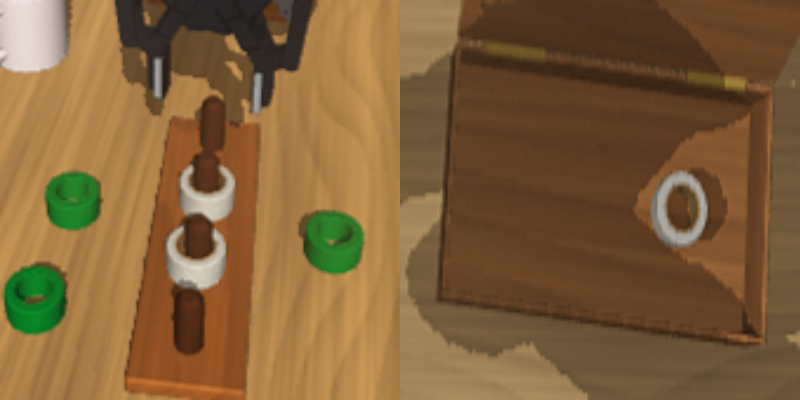

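The crop shows roll5 lying flat near the right end of the box, and the open fingers straddling the rack in line with the nearer roll at about (207,190). Now down onto roll2.

```bash
python3 -m pendant '[[0.01,0,0.25,0,0,0,-0.5],[0,0,0.25,0,0,0,-0.5],[0,0,0.22,0,0,0,-0.5],[0,0,0.12,0,0,0,-0.5],[0,0,0.06,0,0,0,-0.5],[0,0,0.03,0,0,0,-0.5],[0,0,0,0,0,0,-0.5],[0,0,0,0,0,0,-0.5]]' | grep -E 'pos|width|contact'
python3 -m pendant '[[0,0,0,0,0,0,1],[0,0,0,0,0,0,1],[0,0,0,0,0,0,1],[0,0,0,0,0,0,1],[0,0,0,0,0,0,1],[0,0,0,0,0,0,1]]' | grep -E 'pos|width|contact|finger'
```

```text
ee_pos: [0.4827, 0.2015, 0.0224]
contact_force: [0.2, -0.6, 0.3]
width: 0.751
ee_pos: [0.4829, 0.202, 0.0228]
contact_force: [-0.4, -0.9, 6.6]
width: 0.485
finger_force: 61.3
```

```bash
python3 -m pendant '[[0,0,-0.08,0,0,0,1],[0,0,-0.15,0,0,0,1],[0,0,-0.15,0,0,0,1],[0,0,-0.15,0,0,0,1],[0,0,-0.15,0,0,0,1],[0,0,-0.15,0,0,0,1],[0,0,-0.15,0,0,0,1],[0,0,0,0,0,0,1]]' | grep -E 'pos|width|contact|finger'
python3 -c "
from h import *
go([.5003,-.224,.12]); snap('side','s4')"
```

```text
ee_pos: [0.4836, 0.2024, 0.1231]
contact_force: [1.2, -0.2, 0.5]
width: 0.481
finger_force: 60.8
t 17.7 p [0.4836 0.2024 0.1231] eul [-179.7    0.2  -94.6] w 0.481 units [ 4.237 -0.51   0.02 ]
```

```bash
python3 -m pendant '[[0.353,-0.0425,0,0,0,0,1],[0.353,-0.0425,0,0,0,0,1],[0.353,-0.0425,0,0,0,0,1],[0.353,-0.0425,0,0,0,0,1],[0.353,-0.0425,0,0,0,0,1],[0.353,-0.0425,0,0,0,0,1],[0.353,-0.0425,0,0,0,0,1],[0.353,-0.0425,0,0,0,0,1]]' | grep -E 'pos|width'
python3 -m pendant '[[0.353,-0.0425,0,0,0,0,1],[0.353,-0.0425,0,0,0,0,1],[0.353,-0.0425,0,0,0,0,1],[0.353,-0.0425,0,0,0,0,1],[0,0,0,0,0,0,1],[0,0,0,0,0,0,1]]' | grep -E 'pos|width'
python3 - <<'E'
from h import *
go([.5003,-.224,.014])
a,_=snap("side","s5"); print([b[:3] for b in blobs(paper(a)) if b[1]<400])
cv2.imwrite("pics/s5c.png",cv2.resize(a[60:300,200:360],(533,600),fx=0)[...,::-1])
E
```

```text
ee_pos: [0.492, -0.0843, 0.1187]
width: 0.484
ee_pos: [0.4974, -0.2263, 0.1181]
width: 0.482
t 18.9167 p [ 0.4974 -0.2263  0.1181] eul [179.9   0.  -94.9] w 0.482 units [-0.025 -0.029  1.041]
[([280.4, 98.5], 74, [277, 91, 8, 16]), ([310.6, 101.1], 87, [307, 94, 8, 15]), ([508.7, 112.3], 112, [503, 97, 9, 25]), ([294.0, 106.4], 86, [287, 103, 15, 8]), ([293.7, 129.2], 148, [287, 121, 16, 15]), ([139.5, 145.7], 104, [133, 140, 14, 13]), ([295.8, 153.5], 126, [289, 146, 15, 13]), ([490.7, 258.8], 146, [477, 251, 27, 16]), ([273.0, 301.8], 352, [261, 286, 25, 27])]
```

View pics/s5c.png

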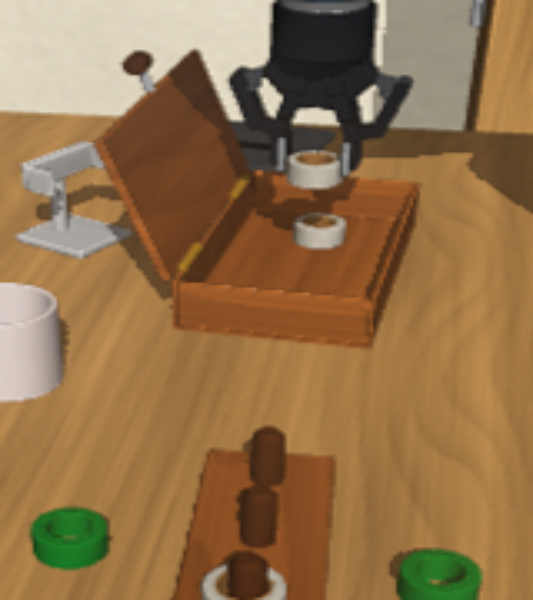

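The crop shows roll2 held level between the tips at (316,168), roll5 in the box at (320,230), and the last roll on the rack. I'll lower roll2 into the middle of the box.

```bash
python3 -m pendant '[[-0.025,-0.025,0.25,0,0,0,1],[0,0,0.25,0,0,0,1],[0,0,0.25,0,0,0,1],[0,0,0.14,0,0,0,1],[0,0,0.08,0,0,0,1],[0,0,0.03,0,0,0,1],[0,0,0,0,0,0,1],[0,0,0,0,0,0,1]]' | grep -E 'pos|width|contact'
```

```text
ee_pos: [0.5019, -0.2223, 0.0205]
contact_force: [0.1, 0.6, -0.2]
width: 0.478
```

```bash
python3 -m pendant '[[0,0,0.01,0,0,0,1],[0,0,0.01,0,0,0,1],[0,0,0,0,0,0,1]]' | grep -E 'pos|width|contact'
```

```text
ee_pos: [0.5014, -0.2226, 0.018]
contact_force: [-0.2, 0.4, -1.3]
width: 0.484
```

```bash
python3 -m pendant '[[0,0,0.015,0,0,0,1],[0,0,0.015,0,0,0,1],[0,0,0.01,0,0,0,1],[0,0,0,0,0,0,1]]' | grep -E 'pos|width|contact'
python3 -m pendant '[[0,0,0,0,0,0,0.2],[0,0,0,0,0,0,-0.4],[0,0,0,0,0,0,-0.4],[0,0,0,0,0,0,-0.4],[0,0,0,0,0,0,-0.4],[0,0,-0.3,0,0,0,-0.4],[0,0,-0.4,0,0,0,-0.4],[0,0,-0.35,0,0,0,-0.4]]' | grep -E 'pos|width|contact'
python3 -c "
from h import *
go([.4785,.2705,.12])"
```

```text
ee_pos: [0.5009, -0.2225, 0.0132]
contact_force: [0.3, -0.1, -0.5]
width: 0.483
ee_pos: [0.5007, -0.2226, 0.12]
contact_force: [1.1, -0.8, 0.6]
width: 0.704
t 20.8833 p [ 0.5007 -0.2226  0.12  ] eul [179.9  -0.  -94.6] w 0.704 units [-4.897e+00  6.210e-01 -2.000e-03]
```

```bash
python3 -m pendant '[[-0.349,0.044,0,0,0,0,-0.5],[-0.349,0.044,0,0,0,0,-0.5],[-0.349,0.044,0,0,0,0,-0.5],[-0.349,0.044,0,0,0,0,-0.5],[-0.349,0.044,0,0,0,0,-0.5],[-0.349,0.044,0,0,0,0,-0.5],[-0.349,0.044,0,0,0,0,-0.5],[-0.349,0.044,0,0,0,0,-0.5]]' | grep -E 'pos|width'
python3 -m pendant '[[-0.349,0.044,0,0,0,0,-0.5],[-0.349,0.044,0,0,0,0,-0.5],[-0.349,0.044,0,0,0,0,-0.5],[-0.349,0.044,0,0,0,0,-0.5],[-0.349,0.044,0,0,0,0,-0.5],[-0.349,0.044,0,0,0,0,-0.5],[0,0,0,0,0,0,-0.5],[0,0,0,0,0,0,-0.5]]' | grep -E 'pos|width'
python3 - <<'E'
from h import *
go([.4795,.2697,.023])
b,_=snap("top","t6");a,_=snap("side","s6"); print([b_[:3] for b_ in blobs(paper(a)) if b_[1]<400],[(b_[:3],plane("top",[b_[0]],.028).round(4)) for b_ in blobs(paper(b)) if b_[1]<400])
E
```

```text
ee_pos: [0.4883, 0.0603, 0.1188]
width: 0.754
ee_pos: [0.479, 0.2711, 0.1181]
width: 0.749
t 22.2167 p [0.479  0.2711 0.1181] eul [180.   -0.  -94.5] w 0.749 units [ 0.013 -0.006  0.951]
[([508.7, 112.3], 112, [503, 97, 9, 25]), ([139.8, 145.8], 114, [133, 140, 14, 13]), ([103.9, 174.5], 297, [85, 168, 41, 13]), ([278.4, 174.0], 53, [265, 172, 27, 5]), ([137.7, 200.7], 77, [134, 196, 11, 13]), ([251.0, 246.0], 53, [250, 237, 3, 19]), ([296.9, 254.3], 56, [295, 245, 4, 18]), ([272.7, 301.8], 368, [260, 286, 26, 27])] [(([255.2, 27.1], 57, [251, 21, 8, 14]), array([[0.9506, 0.0344, 0.028 ]])), (([303.3, 48.2], 203, [293, 44, 22, 11]), array([[ 0.9002, -0.077 ,  0.028 ]])), (([368.3, 224.1], 198, [358, 214, 22, 21]), array([[ 0.4985, -0.2192,  0.028 ]])), (([400.5, 227.4], 209, [390, 217, 23, 21]), array([[ 0.4926, -0.2883,  0.028 ]])), (([139.2, 227.8], 174, [130, 218, 20, 21]), array([[0.4812, 0.2742, 0.028 ]])), (([11.6, 325.8], 56, [3, 310, 19, 34]), array([[0.2694, 0.5318, 0.028 ]]))]
```

```bash
python3 -m pendant '[[0.01,0,0.25,0,0,0,-0.5],[0,0,0.25,0,0,0,-0.5],[0,0,0.22,0,0,0,-0.5],[0,0,0.12,0,0,0,-0.5],[0,0,0.06,0,0,0,-0.5],[0,0,0.03,0,0,0,-0.5],[0,0,0.01,0,0,0,-0.5],[0,0,0,0,0,0,-0.5]]' | grep -E 'pos|width|contact'
python3 -m pendant '[[0,0,0,0,0,0,1],[0,0,0,0,0,0,1],[0,0,0,0,0,0,1],[0,0,0,0,0,0,1],[0,0,0,0,0,0,1],[0,0,0,0,0,0,1]]' | grep -E 'pos|width|contact|finger'
python3 -m pendant '[[0,0,-0.08,0,0,0,1],[0,0,-0.15,0,0,0,1],[0,0,-0.15,0,0,0,1],[0,0,-0.15,0,0,0,1],[0,0,-0.15,0,0,0,1],[0,0,-0.15,0,0,0,1],[0,0,-0.15,0,0,0,1],[0,0,0,0,0,0,1]]' | grep -E 'pos|width|contact|finger'
python3 - <<'E'
from h import *
yh=np.array([.0806,.9967]);o=np.array([.5003,-.224])
go([*(o+.07*yh),.12]); a,_=snap("side","s7");print([b_[:3] for b_ in blobs(paper(a)) if b_[1]<400])
E
```

```text
ee_pos: [0.4799, 0.2684, 0.0253]
contact_force: [0.4, 0.4, 0.1]
width: 0.75
ee_pos: [0.4801, 0.2689, 0.026]
contact_force: [-1.2, -1.0, 5.0]
width: 0.481
finger_force: 60.4
ee_pos: [0.481, 0.2696, 0.1265]
contact_force: [0.7, 0.3, -0.6]
width: 0.477
finger_force: 60.8
t 24.15 p [0.481  0.2696 0.1265] eul [-179.7    0.2  -94.6] w 0.477 units [ 4.204 -0.59   0.051]
[([508.7, 112.3], 112, [503, 97, 9, 25]), ([139.7, 145.8], 115, [133, 140, 14, 13]), ([276.8, 167.8], 61, [265, 166, 24, 5]), ([103.8, 174.6], 286, [85, 168, 41, 13]), ([137.6, 200.8], 65, [134, 196, 11, 13]), ([257.0, 245.3], 53, [256, 237, 3, 18])]
```

```bash
python3 -m pendant '[[0.35,-0.05,0,0,0,0,1],[0.35,-0.05,0,0,0,0,1],[0.35,-0.05,0,0,0,0,1],[0.35,-0.05,0,0,0,0,1],[0.35,-0.05,0,0,0,0,1],[0.35,-0.05,0,0,0,0,1],[0.35,-0.05,0,0,0,0,1],[0.35,-0.05,0,0,0,0,1]]' | grep -E 'pos|width'
python3 -m pendant '[[0.35,-0.05,0,0,0,0,1],[0.35,-0.05,0,0,0,0,1],[0.35,-0.05,0,0,0,0,1],[0.35,-0.04,0,0,0,0,1],[0,0,0,0,0,0,1],[0,0,0,0,0,0,1]]' | grep -E 'pos|width'
python3 - <<'E'
from h import *
yh=np.array([.0806,.9967]);o=np.array([.5003,-.224])
go([*(o+.07*yh),.0155])
a,_=snap("side","s8");cv2.imwrite("pics/s8c.png",cv2.resize(a[60:300,200:360],(533,600))[...,::-1])
E
```

```text
ee_pos: [0.4956, -0.0155, 0.1218]
width: 0.482
ee_pos: [0.5031, -0.1565, 0.1214]
width: 0.481
t 25.3667 p [ 0.5031 -0.1565  0.1214] eul [179.9   0.  -94.9] w 0.481 units [-0.025 -0.028  1.059]
```

View pics/s8c.png

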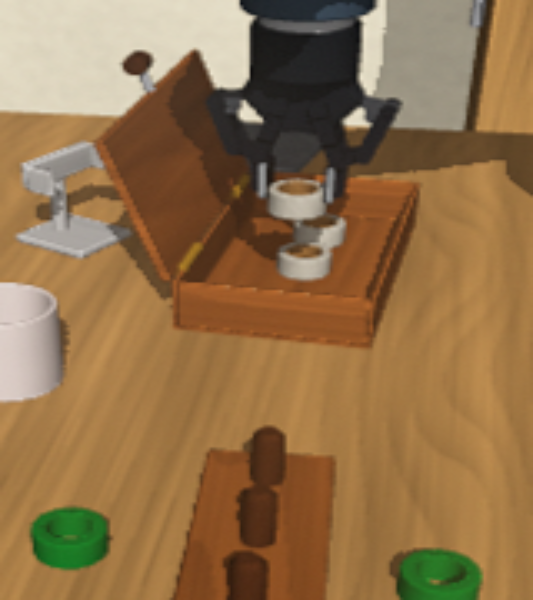

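The crop shows roll3 held level at (296,197), two rolls in the box, and no paper rolls on the rack posts in view. I'll lower it in.

```bash
python3 -m pendant '[[-0.025,-0.025,0.25,0,0,0,1],[0,0,0.25,0,0,0,1],[0,0,0.25,0,0,0,1],[0,0,0.14,0,0,0,1],[0,0,0.08,0,0,0,1],[0,0,0.03,0,0,0,1],[0,0,0,0,0,0,1],[0,0,0,0,0,0,1]]' | grep -E 'pos|width|contact'
python3 -m pendant '[[0,0,0.015,0,0,0,1],[0,0,0.015,0,0,0,1],[0,0,0.015,0,0,0,1],[0,0,0.01,0,0,0,1],[0,0,0,0,0,0,1]]' | grep -E 'pos|width|contact'
```

```text
ee_pos: [0.5075, -0.1524, 0.0234]
contact_force: [-0.3, 0.6, -0.1]
width: 0.479
ee_pos: [0.5066, -0.1527, 0.0169]
contact_force: [-0.0, 0.0, -1.2]
width: 0.48
```

```bash
python3 -m pendant '[[0,0,0.01,0,0,0,1],[0,0,0,0,0,0,0.2],[0,0,0,0,0,0,-0.4],[0,0,0,0,0,0,-0.4],[0,0,0,0,0,0,-0.4],[0,0,0,0,0,0,-0.4],[0,0,-0.3,0,0,0,-0.4],[0,0,-0.4,0,0,0,-0.4]]' | grep -E 'pos|width|contact'
python3 -m pendant '[[0,0,-0.4,0,0,0,-0.4],[0,0,-0.4,0,0,0,-0.4],[0,0,-0.4,0,0,-0.1538,-0.4],[0,0,-0.4,0,0,-0.1538,-0.4],[0,0,-0.4,0,0,-0.1538,-0.2],[0,0,0,0,0,-0.1538,-0.2],[0,0,0,0,0,-0.1538,-0.2],[0,0,0,0,0,-0.1538,-0.2]]' | grep -E 'pos|width|contact'
python3 -m pendant '[[0,0,0,0,0,-0.1538,-0.2],[0,0,0,0,0,-0.1538,-0.2],[0,0,0,0,0,-0.1538,-0.2],[0,0,0,0,0,-0.1538,-0.2],[0,0,0,0,0,-0.1538,-0.2],[0,0,0,0,0,-0.1538,-0.2],[0,0,0,0,0,-0.1538,-0.2],[0,0,0,0,0,0,-0.2]]' | grep -E 'pos|width|contact'
python3 - <<'E'
from h import *
go([.644,-.2356,.208])
a,_=snap("side","s9");b,_=snap("top","t9")
cv2.imwrite("pics/s9c.png",np.hstack([cv2.resize(a[60:220,200:360],(400,400)),cv2.resize(b[120:280,290:450],(400,400))])[...,::-1])
E
```

```text
ee_pos: [0.5038, -0.1523, 0.0836]
contact_force: [1.4, -0.2, 0.2]
width: 0.7
ee_pos: [0.5069, -0.1525, 0.2868]
contact_force: [-0.1, -0.6, -0.9]
width: 0.597
ee_pos: [0.5066, -0.1527, 0.286]
contact_force: [0.6, 0.9, -0.2]
width: 0.597
t 28.5 p [ 0.5066 -0.1527  0.286 ] eul [-180.    -0.    -4.4] w 0.597 units [1.434 0.721 0.78 ]
```

View pics/s9c.png

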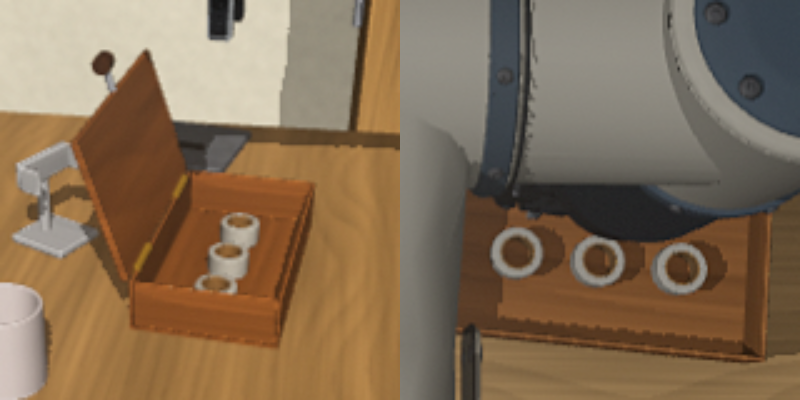

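All three rolls lie flat in a row inside the box, at crop pixels (517,252), (598,262) and (680,268). I'll check the knob position from two views before grasping.

```bash
python3 - <<'E'
from h import *
k={}
for n,f,(r0,r1,c0,c1) in (("top","t2",(128,148,386,410)),("side","s9",(76,94,232,250))):
    a=cv2.imread(f"pics/{f}.png"); g=a.max(-1); m=np.zeros(g.shape,bool); m[r0:r1,c0:c1]=(g<110)[r0:r1,c0:c1]&(np.ptp(a.astype(int),axis=2)>15)[r0:r1,c0:c1]
    B=max(blobs(m,3),key=lambda b:b[1]); print(n,B[:3]); k[n]=[B[0]]
p,e=tri(k["top"],k["side"]);print(p,e); go([p[0],p[1],p[2]-.017])
E
```

```text
top ([399.4, 137.9], 174, [391, 129, 19, 19])
side ([240.9, 85.0], 59, [237, 81, 9, 9])
[ 0.6358 -0.2388  0.2207] 0.0001
t 28.6 p [ 0.5066 -0.1527  0.286 ] eul [-180.     0.    -4.9] w 0.6 units [1.361 0.748 0.823]
```

```bash
python3 -m pendant '[[0.28,0.144,0,0,0,0,-0.2],[0.28,0.144,0,0,0,0,-0.2],[0.28,0.144,0,0,0,0,-0.2],[0.28,0.144,0,0,0,0,-0.2],[0.26,0.144,0,0,0,0,-0.2],[0,0,0,0,0,0,-0.2],[0,0,0.1,0,0,0,-0.2],[0,0,0.15,0,0,0,-0.2]]' | grep -E 'pos|width|contact'
python3 -m pendant '[[0,0,0.15,0,0,0,-0.2],[0,0,0.15,0,0,0,-0.2],[0,0,0.1,0,0,0,-0.2],[0,0,0.1,0,0,0,-0.2],[0,0,0.05,0,0,0,-0.2],[0,0,0,0,0,0,-0.2]]' | grep -E 'pos|width|contact'
python3 - <<'E'
from h import *
go([.638,-.2365,.206])
a,_=snap("side","s10")
cv2.imwrite("pics/s10c.png",cv2.resize(a[20:170,180:330],(500,500))[...,::-1])
E
```

```text
ee_pos: [0.6394, -0.2364, 0.2612]
contact_force: [0.1, 0.3, 0.4]
width: 0.599
ee_pos: [0.6379, -0.2355, 0.2048]
contact_force: [0.0, -0.5, -1.1]
width: 0.603
t 29.7667 p [ 0.6379 -0.2355  0.2048] eul [-1.8e+02  1.0e-01 -4.7e+00] w 0.603 units [ 0.002  0.01  -0.012]
```

View pics/s10c.png

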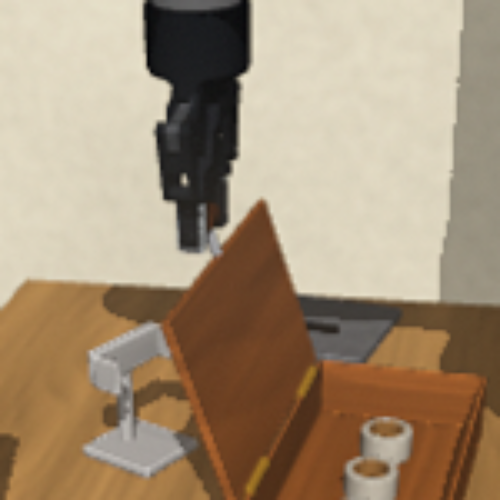

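The crop shows the knob sitting between the fingers, about (213,220). I'll close on it and work out the closing arc.

```bash
python3 -m pendant '[[0,0,0,0,0,0,1],[0,0,0,0,0,0,1],[0,0,0,0,0,0,1],[0,0,0,0,0,0,1],[0,0,0,0,0,0,1],[0,0,0,0,0,0,1]]' | grep -E 'pos|width|contact|finger'
python3 - <<'E'
import numpy as np
N=48;t=np.linspace(0,1,N+1);s=t-0.75*np.sin(2*np.pi*t)/(2*np.pi)
th=.025+1.9*(1-s)
x=-.18*np.cos(th);z=.18*np.sin(th)
r=np.c_[np.diff(x),-np.diff(z)]*10
c=np.round(np.cumsum(r,0),2);print(c[7::8].tolist());c=np.diff(np.vstack([[0,0],c]),axis=0).round(2)
for i in range(0,N,8): print(",".join(f"[{a:g},0,{b:g},0,0,0,1]" for a,b in c[i:i+8]))
E
```

```text
ee_pos: [0.6391, -0.2351, 0.2071]
contact_force: [1.4, 5.0, 5.4]
width: 0.243
finger_force: 60.0
[[-0.21, -0.06], [-0.77, -0.11], [-1.63, 0.2], [-2.24, 0.89], [-2.41, 1.43], [-2.42, 1.64]]
[-0.02,0,-0.01,0,0,0,1],[-0.01,0,0,0,0,0,1],[-0.02,0,-0.01,0,0,0,1],[-0.03,0,-0.01,0,0,0,1],[-0.02,0,0,0,0,0,1],[-0.03,0,-0.01,0,0,0,1],[-0.04,0,-0.01,0,0,0,1],[-0.04,0,-0.01,0,0,0,1]
[-0.04,0,-0.01,0,0,0,1],[-0.06,0,-0.01,0,0,0,1],[-0.06,0,-0.01,0,0,0,1],[-0.06,0,-0.01,0,0,0,1],[-0.08,0,-0.01,0,0,0,1],[-0.08,0,0,0,0,0,1],[-0.09,0,0,0,0,0,1],[-0.09,0,0,0,0,0,1]
[-0.1,0,0.02,0,0,0,1],[-0.11,0,0.01,0,0,0,1],[-0.11,0,0.03,0,0,0,1],[-0.11,0,0.03,0,0,0,1],[-0.11,0,0.04,0,0,0,1],[-0.11,0,0.05,0,0,0,1],[-0.11,0,0.06,0,0,0,1],[-0.1,0,0.07,0,0,0,1]
[-0.11,0,0.07,0,0,0,1],[-0.09,0,0.08,0,0,0,1],[-0.09,0,0.09,0,0,0,1],[-0.08,0,0.08,0,0,0,1],[-0.07,0,0.09,0,0,0,1],[-0.06,0,0.1,0,0,0,1],[-0.06,0,0.09,0,0,0,1],[-0.05,0,0.09,0,0,0,1]
[-0.04,0,0.08,0,0,0,1],[-0.03,0,0.08,0,0,0,1],[-0.03,0,0.08,0,0,0,1],[-0.02,0,0.07,0,0,0,1],[-0.01,0,0.07,0,0,0,1],[-0.02,0,0.06,0,0,0,1],[-0.01,0,0.05,0,0,0,1],[-0.01,0,0.05,0,0,0,1]
[0,0,0.04,0,0,0,1],[0,0,0.03,0,0,0,1],[-0.01,0,0.04,0,0,0,1],[0,0,0.02,0,0,0,1],[0,0,0.03,0,0,0,1],[0,0,0.02,0,0,0,1],[0,0,0.02,0,0,0,1],[0,0,0.01,0,0,0,1]
```

```bash
python3 -m pendant '[[-0.02,0,-0.01,0,0,0,1],[-0.01,0,0,0,0,0,1],[-0.02,0,-0.01,0,0,0,1],[-0.03,0,-0.01,0,0,0,1],[-0.02,0,0,0,0,0,1],[-0.03,0,-0.01,0,0,0,1],[-0.04,0,-0.01,0,0,0,1],[-0.04,0,-0.01,0,0,0,1]]' | grep -E 'pos|width|contact|finger'
python3 -m pendant '[[-0.04,0,-0.01,0,0,0,1],[-0.06,0,-0.01,0,0,0,1],[-0.06,0,-0.01,0,0,0,1],[-0.06,0,-0.01,0,0,0,1],[-0.08,0,-0.01,0,0,0,1],[-0.08,0,0,0,0,0,1],[-0.09,0,0,0,0,0,1],[-0.09,0,0,0,0,0,1]]' | grep -E 'pos|width|contact|finger'
```

```text
ee_pos: [0.6198, -0.2335, 0.2129]
contact_force: [5.1, 4.2, 2.7]
width: 0.245
finger_force: 59.7
ee_pos: [0.5633, -0.2289, 0.2175]
contact_force: [4.8, 3.4, -1.2]
width: 0.245
finger_force: 59.4
```

```bash
python3 -m pendant '[[-0.1,0,0.02,0,0,0,1],[-0.11,0,0.01,0,0,0,1],[-0.11,0,0.03,0,0,0,1],[-0.11,0,0.03,0,0,0,1],[-0.11,0,0.04,0,0,0,1],[-0.11,0,0.05,0,0,0,1],[-0.11,0,0.06,0,0,0,1],[-0.1,0,0.07,0,0,0,1]]' | grep -E 'pos|width|contact|finger'
```

```text
ee_pos: [0.4768, -0.2219, 0.188]
contact_force: [-0.7, 8.8, 10.1]
width: 0.248
finger_force: 63.4
```

```bash
python3 -m pendant '[[-0.11,0,0.07,0,0,0,1],[-0.09,0,0.08,0,0,0,1],[-0.09,0,0.09,0,0,0,1],[-0.08,0,0.08,0,0,0,1],[-0.07,0,0.09,0,0,0,1],[-0.06,0,0.1,0,0,0,1],[-0.06,0,0.09,0,0,0,1],[-0.05,0,0.09,0,0,0,1]]' | grep -E 'pos|width|contact|finger'
```

```text
ee_pos: [0.4147, -0.2167, 0.1172]
contact_force: [-0.2, 6.8, 4.7]
width: 0.244
finger_force: 70.5
```

```bash
python3 -m pendant '[[-0.04,0,0.08,0,0,0,1],[-0.03,0,0.08,0,0,0,1],[-0.03,0,0.08,0,0,0,1],[-0.02,0,0.07,0,0,0,1],[-0.01,0,0.07,0,0,0,1],[-0.02,0,0.06,0,0,0,1],[-0.01,0,0.05,0,0,0,1],[-0.01,0,0.05,0,0,0,1]]' | grep -E 'pos|width|contact|finger'
```

```text
ee_pos: [0.3977, -0.2154, 0.0628]
contact_force: [-1.0, 8.1, 4.0]
width: 0.247
finger_force: 74.9
```

```bash
python3 -m pendant '[[0,0,0.03,0,0,0,1],[0,0,0.02,0,0,0,1],[-0.01,0,0.02,0,0,0,1],[0,0,0.02,0,0,0,1],[0,0,0.02,0,0,0,1],[0,0,0.02,0,0,0,1],[0,0,0.02,0,0,0,1],[0,0,0,0,0,0,1]]' | grep -E 'pos|width|contact|finger'; python3 -m pendant '[[0,0,0.02,0,0,0,1],[0,0,0.02,0,0,0,1],[0,0,0,0,0,0,1]]' | grep -E 'pos|width|contact|finger'
```

```text
ee_pos: [0.3961, -0.2152, 0.0474]
contact_force: [-2.0, 6.7, 0.9]
width: 0.244
finger_force: 75.5
ee_pos: [0.3959, -0.2152, 0.0434]
contact_force: [-1.1, 5.6, 0.5]
width: 0.243
finger_force: 75.8
```

```bash
for i in 1 2; do python3 -m pendant '[[0,0,0.02,0,0,0,1],[0,0,0.02,0,0,0,1],[0,0,0,0,0,0,1]]' | grep -E 'pos|contact'; done
```

```text
ee_pos: [0.3958, -0.2152, 0.0394]
contact_force: [-3.2, 7.0, 0.9]
ee_pos: [0.3958, -0.2152, 0.0353]
contact_force: [-1.4, 6.3, 0.4]
```

```bash
python3 - <<'E'
from h import *
a,_=snap("side","s11")
cv2.imwrite("pics/s11c.png",cv2.resize(a[90:210,240:390],(750,600))[...,::-1])
E
```

```text
(no output)
```

View pics/s11c.png

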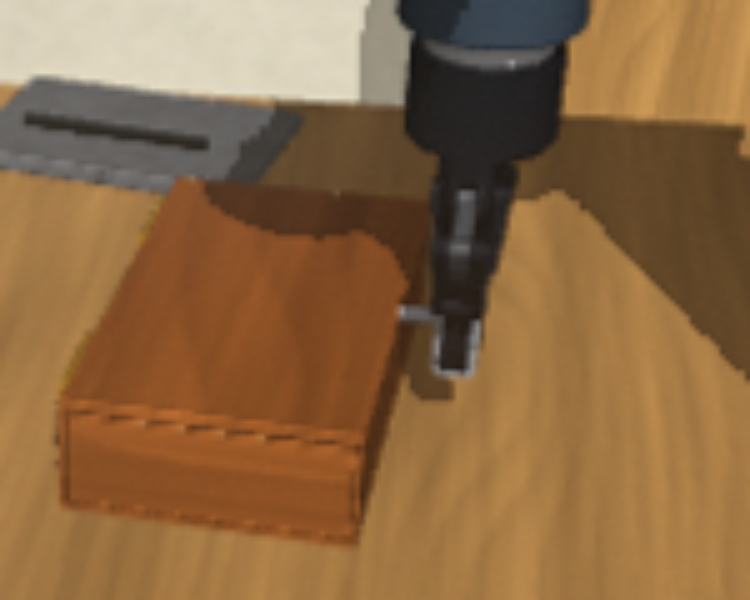

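The lid is almost down, with a thin dark seam left at the front around (300,440). I'll keep pressing gently.

```bash
for i in 1 2; do python3 -m pendant '[[0,0,0.015,0,0,0,1],[0,0,0.015,0,0,0,1],[0,0,0,0,0,0,1]]' | grep -E 'pos|contact'; done
```

```text
ee_pos: [0.3959, -0.2153, 0.0341]
contact_force: [-8.4, 10.8, 18.8]
ee_pos: [0.396, -0.2153, 0.0338]
contact_force: [-17.8, 18.3, 46.9]
```

```bash
python3 -m pendant '[[0,0,-0.02,0,0,0,1],[0,0,-0.01,0,0,0,1],[0,0,0,0,0,0,1]]' | grep -E 'pos|contact'; python3 -m pendant '[[0,0,0,0,0,0,0.3],[0,0,0,0,0,0,0],[0,0,0,0,0,0,-0.2],[0,0,0,0,0,0,-0.2],[0,0,0,0,0,0,-0.2],[0,0,-0.1,0,0,0,-0.2],[0,0,-0.2,0,0,0,-0.2],[0,0,-0.3,0,0,0,-0.2]]' | grep -E 'pos|contact|width'
python3 -m pendant '[[-0.2,0,-0.35,0,0,0,-0.2],[-0.2,0,-0.35,0,0,0,-0.2],[-0.2,-0.2,-0.35,0,0,0,-0.2],[-0.1,-0.4,0,0,0,0,-0.2],[0,-0.4,0,0,0,0,-0.2],[0,-0.4,0,0,0,0,-0.2],[0,-0.4,0,0,0,0,-0.2],[0,-0.4,0,0,0,0,-0.2]]' | grep -E 'pos|contact|width'
python3 -m pendant '[[0,-0.4,0,0,0,0,-0.2],[0,-0.4,0,0,0,0,-0.2],[0,-0.4,0,0,0,0,-0.2],[0,-0.4,0,0,0,0,-0.2],[0,0,0,0,0,0,-0.2],[0,0,0,0,0,0,-0.2]]' | grep -E 'pos|contact|width'
python3 - <<'E'
from h import *
a,_=snap("side","s12");b,d=snap("top","t12")
P=pts("top",d);u=np.zeros(d.shape,bool);u[190:255,320:430]=1;X=P[u&(d>0)]
co=np.linalg.lstsq(np.c_[X[:,:2],np.ones(len(X))],X[:,2],rcond=None)[0];print(co,X[:,2].mean())
cv2.imwrite("pics/f.png",np.hstack([cv2.resize(a[90:360,80:370],(400,400)),cv2.resize(b,(400,400))])[...,::-1])
E
```

```text
ee_pos: [0.3959, -0.2153, 0.0342]
contact_force: [-8.0, 11.6, 18.2]
ee_pos: [0.3951, -0.2155, 0.0914]
contact_force: [1.0, -0.1, -0.6]
width: 0.602
ee_pos: [0.3463, 0.009, 0.1957]
contact_force: [0.3, 0.0, -1.0]
width: 0.6
ee_pos: [0.3596, 0.1684, 0.1949]
contact_force: [-0.4, -0.4, 0.3]
width: 0.601
[ 0.00316524 -0.00067714  0.0618112 ] 0.06354464664700041
```

View pics/f.png

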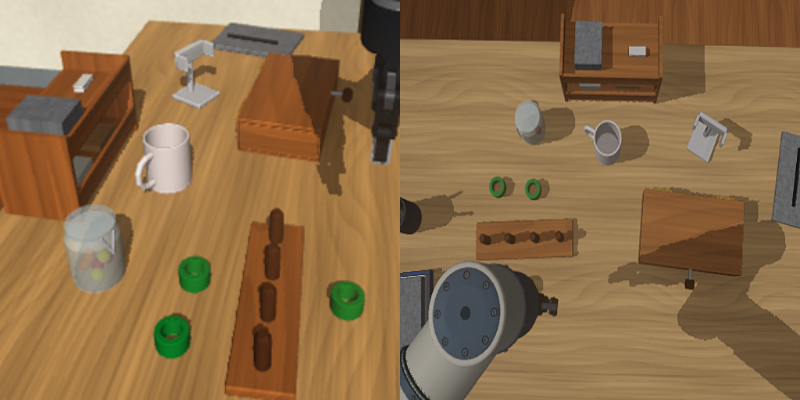

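The lid's slope is 0.003 and its top is at 63.5 mm, so it is fully shut. The rack is empty, the bystanders haven't moved and the arm is clear.

```bash
python3 -c "
from bench import job_done
print(job_done())"
```

```text
the job is handed in; nothing more can be done
None
```

All three tape rolls, two from the rack and the loose one, are lying flat in the box with the lid fully shut, nothing else was moved, and the job is handed in (no verdict was returned).

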